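# Terminal pull test of a fuse link

### The arm

A 6-joint arm with a two-finger parallel gripper is mounted at the origin on a cart in front of the work surface, level with it; the furniture and walls round the work are solid. World frame = base frame: x ahead of the robot, y to its left, z up, the work surface at z = 0. Lengths are in m, angles in rad, forces in N, time in s.
With the tool pointing down it reaches from about 0.35 to 0.925 m from the base axis. Payload 6.4 kg.
Tool frame: the origin (TCP) lies at the very end of the fingers, on their centre line; the grasp point (between the pads) lies 19 mm behind it; z points along the fingers, y is the line along which they close (so a half turn about z gives the same grasp; the last joint's range is limited). The gripper opens to 85 mm and grips with 20 to 120 N. Pads are 22 mm wide; open, the fingers measure 114 mm over their backs; the gripper's body (76 mm by 85 mm) begins 54 mm behind the grasp point. The pads swing forward as they close: fully open they stand 13 mm farther back than shut.
Start: joints at [-1.437, 0.245, 1.558, -0, 1.339, -0.174], TCP at [0.197, -0.619, 0.231] pointing down, gripper open.
Joint ranges: [-3.13, 3.13], [-1.02, 2.26], [0.13, 2.54], [-0.95, 4.09], [0.21, 2.88], [-2.74, 2.74]. Speed limits (rad/s): [2.57, 2.57, 3.14, 3.14, 3.14, 3.14].

### API

Orientations are given as a rotation vector (axis times angle).
In Python, from cell import r gives the robot as it stands.
- The arm moves only by the tool servo_tool, never from a script. Its argument "moves" is a list of rows, each a list of 3 entries, a list of its own where there are three numbers: the turn, a rotation vector about the tool's x, y, z in rad, then the shift along the tool's x, y, z in m, then the closure, from 0 (fully open) to 1 (shut). A call has 1 to 12 rows; each row is the pose to reach, as a shift and turn from the pose commanded when the call began, along the tool's axes at that moment; what a row does not reach only later rows make up. A row lasts 1/12 s, in which the tool goes at most 41.7 mm and 7.16 degrees, less where a joint would pass 70% of its speed; a pose out of reach is approached as far as the arm can. A call with a gripper value outside its range is refused whole. The fingers move at their own pace and stop on an object; "newtons" is the grip in N (left out, the last holds). Time passes only in rows, so rows that repeat a pose let the fingers close. It gives the time, the measured TCP pose, the force, the opening and the grip force at its end, in the units of the state.
- r.read_state(): the state, without advancing time (a new reading comes with each control period).
- r.read_camera(name): name is "scene" or "top"; returns a dict with "image" (384x512x3 uint8, blue, green, red), "K" (3x3 intrinsics, pixels), "T" (4x4, takes a point from camera to world coordinates). Camera axes: x right, y down, z forward; pixel columns grow to the right and rows downward; lengths in m; the calibration is good to about 2 mm. A picture is of the moment at which its call begins. There is no depth.
- r.hand_in(): hands the job in; it is judged then, once.
The state is a dict: "time_s": time; "q": joint angles; "dq": joint speeds; "effort": joint torques, N m; "position": TCP position; "tcp_rot": TCP orientation; "contact_force": force on the tool from outside, world axes, zero at the start; "ft_torque": the same for the moment, N m; "finger_gap": finger opening in m; "grip_force": force on a finger pad.
Only numpy, scipy, OpenCV 4.12 (cv2) and the standard library are available. Lean on these libraries where they do the work, as an engineer would, in place of code of your own. Each camera call takes 0.05 s, during which the arm holds its last target. There are 200 camera calls.

### The job

Pull-test the terminals of the long fuse link: lay it on the pull tester with one eye down over each of the two upright pins and let go of it, then draw the tester's spring-loaded bow handle straight out until the pointer on the gauge stands level with the set index, without pulling well past it. Keep the handle held there against the spring - the job finishes while you are still holding it - and leave the short fuse link, the tape and the side cutters where they lie.

Things in the scene. Friction and masses are not known exactly. Their poses are not given: they have to be found in the camera images.
- pull_tester: Bench pull tester screwed to the bench: aluminium plate 352 x 96 x 10 mm, steel anchor block at one end, rail along the middle. Origin on the bench under its middle; x runs along the plate in the pull direction (anchor block at x = -146 mm; plate from -170 to +182), y across, z up. It stands roughly across in front of the robot, handle end to the robot's right.
- anchor_pin (a point): Axis of the fixed upright pin on the anchor block, 39.5 mm above the bench (mid-height of a seated tag). Both pins: 8 mm thick, 14 mm tall above a flat shoulder (19 mm across, 38 mm above the bench), tapering to 3 mm over the top 5 mm. Between anchor block and gauge carriage a gap of 57 mm or more, clear down to the base plate, takes the fuse body.
- gauge_pin (a point): Axis of the other pin, same size and height, on the gauge's carriage, which rolls on the rail along the tester's x with about 1 N of friction. Pins can be 76 to 96 mm apart; at the start 77.5 to 82.5 mm. With the long fuse on, they can part to about 84 mm, when it comes tight.
- gauge: The carriage with the grey spring gauge (housing 90 x 46 mm, top 64 mm above the bench, white scale plate with slot and 5 mm graduations). Moves along the tester's x axis; axes parallel to the tester's; origin on the bench under the middle of its housing.
- pull_handle: Spring-loaded steel bow handle, 97 mm wide, at the gauge's +x end, one piece with its rod and the pointer. Axes parallel to the tester's. Slides out of the gauge along +x by up to 42 mm and springs back when let go: 0.45 N per mm, 0 N when fully in. The gauge rolls along with the handle until the fuse is tight (some 8 mm or less); only then does the spring stretch.
- grip (a point): Middle of the black round grip across the bow's outer end: along the tester's y, 15 mm thick, 70 mm long, axis 50 mm above the bench; under grip and window only the base plate, 10 mm thick. The window inside the bow is 41 mm deep (towards the gauge) and 79 mm wide.
- pointer (a point): Tip of the pointer, a dark bar 2 mm wide that sticks out of the slot on top of the gauge and moves with the handle; 67.6 mm above the bench.
- index_tip (a point): Tip of the set index: a steel clip 6 mm wide on the tester's +y edge of the gauge housing, with a thumb screw, its narrow tip pointing at the slot. Clamped 18 to 32 mm along +x from the pointer's rest place, differently each time; rides with the gauge. Axes parallel to the tester's: the pointer is level with it when both have the same x.
- fuse_long: The long fuse link, 103 mm over all: white ceramic body 20 mm wide (y), 20 high, 46 long (x); at each end a flat copper tag 3 mm thick at mid-height with a round eye, 23 mm outside, 12 mm hole. Origin at the centre of its underside, x along it, z up. Lies beyond one end of the tester; 60 to 130 g. Either end may go to either pin. Seated, its underside is 29.5 mm above the bench.
- long_eye_a (a point): Centre of the long fuse's eye at its +x end, 40 mm from the middle, 10 mm above its underside.
- long_eye_b (a point): Centre of the long fuse's eye at its -x end, 40 mm from the middle, 10 mm above its underside.
- fuse_short: The short fuse link, same make but 74 mm over all, body 18 x 18 x 30 mm, eyes 56 mm apart: not for this test. Lies beyond the other end of the tester. Origin at the centre of its underside.
- tape_roll: Roll of black vinyl tape, 66 mm across, 18 mm high, lying flat between robot and tester; leave alone. Origin at the centre of its underside.
- cutters: Side cutters with red handles, 133 mm long, 12 mm high, lying between robot and tester; leave alone. Origin at the centre of the underside.

How it is judged:
By the outcome, as a careful person would: the job done as asked, in the order asked, and still so for the second after the job is handed in, while the arm keeps its last pose, push and grip.
It also fails if it takes over 51 s, if anything falls off the work surface, if the arm or the gripper's body presses on something with over 40 N, if the wrist force passes 120 N, or if a joint passes its speed limit or range.

## Working session

There is one attempt and no reset: what is moved stays moved. The work goes in short steps, Python scripts to look and compute and a tool call to move; the robot and the scene stay as the last step left them, time stands still between calls to the robot, and variables do not carry over. Pictures are saved under pics/ and viewed, at most 10 in all, crops included, and the job is handed in when it is done.

Besides the shell and the picture viewer there is one more tool, called after "Request:" as name(argument=value, ...), one argument or row to a line, values as JSON. servo_tool: Moves the arm, as the interface text tells. Its arguments: {"type":"object","properties":{"moves":{"type":"array","items":{"type":"array"}},"newtons":{"type":"number"}},"required":["moves"]}

```bash
mkdir -p pics; ls
python3 - <<'E'
from cell import r
import cv2,numpy as np
s=r.read_state();print({k:np.round(v,3) for k,v in s.items()})
for n in("scene","top"):
    c=r.read_camera(n);cv2.imwrite(f"pics/{n}0.png",c["image"]);print(n,c["K"].round(1).tolist(),c["T"].round(3).tolist())
E
```

```text
pics
{'time_s': np.float64(0.0), 'q': array([-1.437,  0.246,  1.559, -0.   ,  1.339, -0.174]), 'dq': array([-0.002, -0.002, -0.   ,  0.001,  0.001,  0.001]), 'effort': array([-0.0000e+00, -4.2951e+01, -3.2613e+01, -0.0000e+00,  5.0000e-03,
       -0.0000e+00]), 'position': array([ 0.197, -0.619,  0.23 ]), 'tcp_rot': array([-3.103, -0.481, -0.   ]), 'contact_force': array([ 0.462,  0.344, -0.857]), 'ft_torque': array([ 0.056,  0.015, -0.031]), 'grip_force': np.float64(0.0), 'finger_gap': np.float64(0.086)}
scene [[434.2, 0.0, 255.4], [0.0, 434.2, 186.0], [0.0, 0.0, 1.0]] [[-0.588, -0.618, 0.522, -0.198], [-0.809, 0.464, -0.361, 0.456], [-0.019, -0.634, -0.773, 1.102], [0.0, 0.0, 0.0, 1.0]]
top [[442.2, 0.0, 263.5], [0.0, 442.2, 192.1], [0.0, 0.0, 1.0]] [[-0.009, -0.996, 0.087, 0.407], [-1.0, 0.008, -0.012, -0.007], [0.012, -0.087, -0.996, 1.215], [0.0, 0.0, 0.0, 1.0]]
```

Run:
```python
import cv2
for n in("scene","top"):
    i=cv2.imread(f"pics/{n}0.png");cv2.imwrite(f"pics/{n}0b.png",cv2.resize(i,(800,600),interpolation=cv2.INTER_CUBIC))
```

```text
(no output)
```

View pics/top0b.png

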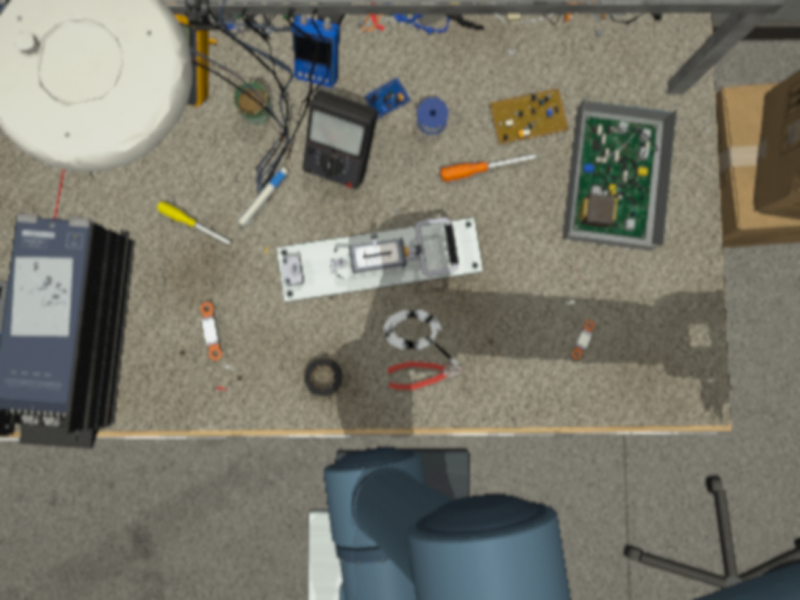

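View pics/scene0b.png

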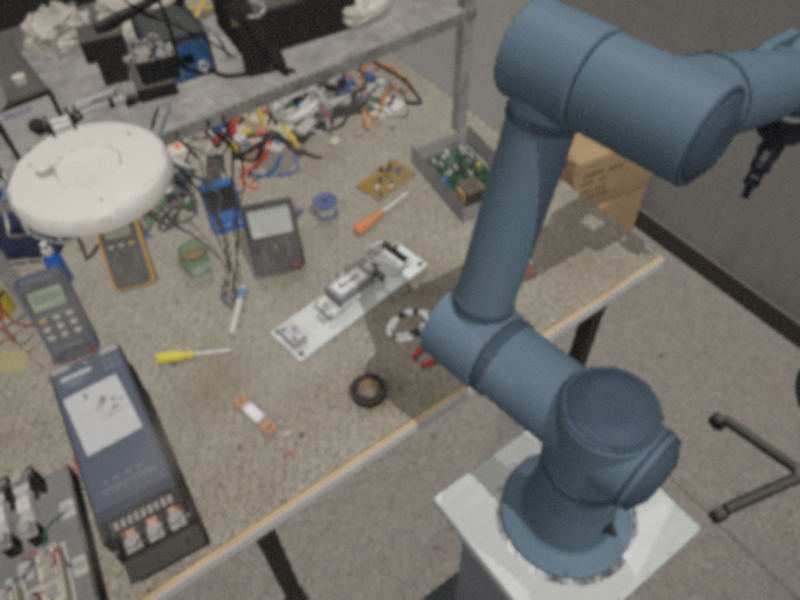

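The top view shows the long fuse at about (211,331) and the tester from (280,275) to (480,245), with its grip at (452,244). The short fuse is at (584,340), all in the 800x600 view. Next, a close-up of the tester.

```bash
cat > h.py <<'E'
import numpy as np,cv2
from cell import r
from scipy.spatial.transform import Rotation as R
def avg(n="top",k=2):
    cs=[r.read_camera(n) for _ in range(k)]
    return np.mean([c["image"].astype(float) for c in cs],0).astype(np.uint8),cs[0]["K"],cs[0]["T"]
def ray(uv,z,K,T):
    d=T[:3,:3]@np.linalg.solve(K,[uv[0],uv[1],1.]);o=T[:3,3]
    return (o+d*(z-o[2])/d[2])[:2]
def pix(p,K,T):
    q=K@(T[:3,:3].T@(np.array(p)-T[:3,3]));return q[:2]/q[2]
E
python3 - <<'E'
from h import *
i,K,T=avg();np.savez("cal.npz",K=K,T=T);cv2.imwrite("pics/t1.png",i)
c=i[130:200,172:314];cv2.imwrite("pics/t1z.png",cv2.resize(c,None,fx=5.6,fy=5.6,interpolation=cv2.INTER_CUBIC))
# fuse: orange tags
h=cv2.cvtColor(i,cv2.COLOR_BGR2HSV)
m=((h[...,0]<15)&(h[...,1]>130)&(h[...,2]>90)).astype(np.uint8)
n,l,s,ce=cv2.connectedComponentsWithStats(m)
for k in range(1,n):
    if s[k,4]>12:print(s[k],ce[k].round(1),ray(ce[k],.0115,K,T).round(4))
E
```

```text
[237   9   9  10  39] [240.3  13.5] [1.0204 0.0385]
[282 103  30  13 203] [295.8 108.3] [ 0.7457 -0.1144]
[129 193   8   9  48] [132.1 197.5] [0.5009 0.3348]
[374 206   6   5  16] [376.5 208.5] [ 0.4652 -0.3307]
[134 221   8  10  53] [137.2 224.9] [0.4263 0.3198]
[366 223   6   7  26] [368.8 225.7] [ 0.4187 -0.3081]
[249 232  35   7 109] [265.2 234. ] [ 0.3988 -0.0262]
[250 239  34  10 114] [267.2 244.9] [ 0.3693 -0.0312]
```

View pics/t1z.png

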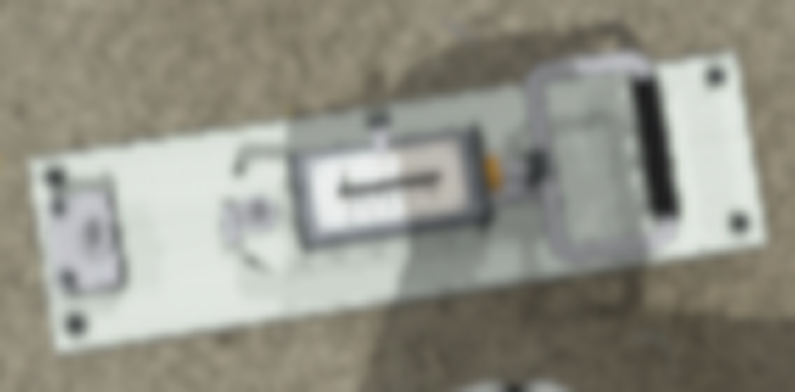

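Zoomed view of the tester. The anchor pin is at (95,235), the gauge pin at (262,213), the pointer at about (347,185), the index tip at about (379,138) and the grip at (655,148). Next I'll work out the poses.

```bash
cat >> h.py <<'E'
def go(p,closing,z=None):
    """shift/turn in tool axes to reach TCP p pointing down with tool y along +-closing (world xy)"""
    s=r.read_state();R0=R.from_rotvec(s["tcp_rot"]);best=None
    for sg in(1,-1):
        y=np.array([*closing,0.])*sg;y/=np.linalg.norm(y);zz=np.array([0,0,-1.]);x=np.cross(y,zz)
        d=(R0.inv()*R.from_matrix(np.c_[x,y,zz])).as_rotvec()
        if best is None or np.linalg.norm(d)<np.linalg.norm(best):best=d
    print("turn",best.round(4),"shift",R0.inv().apply(np.array(p)-s["position"]).round(4),"t",s["time_s"])
def show():
    s=r.read_state();print({k:np.round(s[k],4).tolist() for k in("time_s","q","position","tcp_rot","contact_force","finger_gap","grip_force")})
E
python3 - <<'E'
from h import *
K,T=(np.load("cal.npz")[k] for k in"KT")
Z=lambda u,v:((u+.5)/5.6-.5+172,(v+.5)/5.6-.5+130)
W=lambda u,v,z:ray(Z(u,v),z,K,T)
c=np.array([W(*p,.01) for p in[(30,158),(737,52),(767,243),(57,352)]])
print("sides",np.linalg.norm(np.roll(c,-1,0)-c,axis=1))
ex=(c[1]-c[0])+(c[2]-c[3]);ex/=np.linalg.norm(ex);ey=np.array([-ex[1],ex[0]])
mid=c.mean(0);o=mid-.006*ex
print("o",o,"ex",ex,"ang",np.degrees(np.arctan2(ex[1],ex[0])))
for n,u,v,z in[("anchor",95,235,.052),("gpin",262,213,.052),("pointer",347,185,.0676),("index",379,138,.066),("grip",655,148,.0575)]:
    w=W(u,v,z);print(n,w.round(4),((w-o)@ex*1e3).round(1),((w-o)@ey*1e3).round(1))
i=cv2.imread("pics/t1.png")
h=cv2.cvtColor(i,cv2.COLOR_BGR2HSV)[185:240,115:155]
m=((h[...,2]>190)&(h[...,1]<40)).astype(np.uint8)
n,l,s,ce=cv2.connectedComponentsWithStats(m)
for k in range(1,n):
    if s[k,4]>10:print("white",s[k],ray(ce[k]+[115,185],.02,K,T).round(4))
a=np.array([.5009,.3348]);b=np.array([.4263,.3198]);f=a-b;m=(a+b)/2;f/=np.linalg.norm(f);print("fuse",m,f)
go([*m,.12],[-f[1],f[0]])
c=i[185:240,110:165];cv2.imwrite("pics/f1z.png",cv2.resize(c,None,fx=8,fy=8,interpolation=cv2.INTER_CUBIC))
E
```

```text
sides [0.35173779 0.09609507 0.35104804 0.09664469]
o [0.58593213 0.03949826] ex [ 0.1441448  -0.98955661] ang -81.71224036588548
anchor [0.5653 0.1757] -137.8 -0.8
gpin [0.5752 0.0969] -58.4 -2.4
pointer [0.5858 0.0558] -16.2 2.2
index [0.6082 0.0409] 1.9 22.2
grip [ 0.604  -0.0892] 129.9 -0.7
white [ 15  19   9  16 107] [0.4623 0.3274]
fuse [0.4636 0.3273] [0.98037797 0.19712694]
turn [-1.200e-03 -1.000e-04  1.094e-01] shift [ 0.5409 -0.821   0.1117] t 0.2
```

View pics/f1z.png

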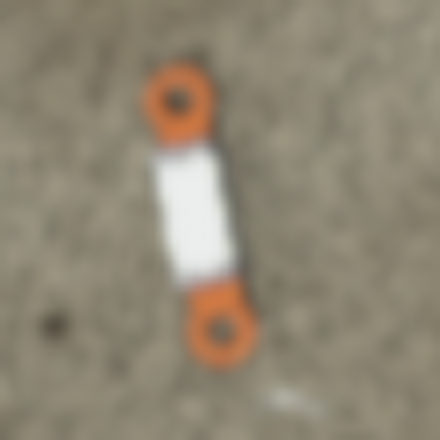

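The fuse eyes show clearly in the zoom at (178,100) and (222,330), which matches the mask result. Now I'll move to it through a midway point.

Request:
servo_tool(
  moves=[
    [[0, 0, 0], [0.428, -0.513, 0.03], 0],
    [[0, 0, 0], [0.428, -0.513, 0.03], 0],
    [[0, 0, 0], [0.428, -0.513, 0.03], 0],
    [[0, 0, 0], [0.428, -0.513, 0.03], 0],
    [[0, 0, 0], [0.428, -0.513, 0.03], 0],
    [[0, 0, 0], [0.428, -0.513, 0.03], 0],
    [[0, 0, 0], [0.428, -0.513, 0.03], 0],
    [[0, 0, 0], [0.428, -0.513, 0.03], 0],
    [[0, 0, 0], [0.428, -0.513, 0.03], 0],
    [[0, 0, 0], [0.428, -0.513, 0.03], 0],
    [[0, 0, 0], [0.428, -0.513, 0.03], 0],
    [[0, 0, 0], [0.428, -0.513, 0.03], 0],
  ],
)

```text
time_s: 1.2
position: [0.3859, -0.155, 0.2089]
tcp_rot: [3.104, 0.481, 0.001]
contact_force: [1.0, -0.0, 0.3]
finger_gap: 0.0855
grip_force: 0.0
```

```bash
python3 -c "
from h import *
show();go([.4636,.3273,.12],[-.197,.980])"
```

```text
{'time_s': 1.2, 'q': [-0.6563, -0.3229, 2.1505, 0.0001, 1.3131, 0.6073], 'position': [0.3859, -0.155, 0.2089], 'tcp_rot': [3.104, 0.4806, 0.001], 'contact_force': [1.0137, -0.0417, 0.3269], 'finger_gap': 0.0855, 'grip_force': 0.0}
turn [ 0.0006 -0.0006  0.1089] shift [ 0.2199 -0.4363  0.0887] t 1.2
```

Request:
servo_tool(
  moves=[
    [[0, 0, 0.109], [0.22, -0.436, 0.089], 0.2],
    [[0, 0, 0.109], [0.22, -0.436, 0.089], 0.2],
    [[0, 0, 0.109], [0.22, -0.436, 0.089], 0.2],
    [[0, 0, 0.109], [0.22, -0.436, 0.089], 0.2],
    [[0, 0, 0.109], [0.22, -0.436, 0.089], 0.2],
    [[0, 0, 0.109], [0.22, -0.436, 0.089], 0.2],
    [[0, 0, 0.109], [0.22, -0.436, 0.089], 0.2],
    [[0, 0, 0.109], [0.22, -0.436, 0.089], 0.2],
    [[0, 0, 0.109], [0.22, -0.436, 0.089], 0.2],
    [[0, 0, 0.109], [0.22, -0.436, 0.089], 0.2],
    [[0, 0, 0.109], [0.22, -0.436, 0.089], 0.2],
    [[0, 0, 0.109], [0.22, -0.436, 0.089], 0.2],
  ],
)

```text
time_s: 2.2
position: [0.4629, 0.3272, 0.1193]
tcp_rot: [3.126, 0.313, -0.0]
contact_force: [1.5, -0.9, 0.4]
finger_gap: 0.0684
grip_force: 0.0
```

```bash
python3 -c "
from h import *
show();go([.4636,.3273,.003],[-.197,.980])"
```

```text
{'time_s': 2.2, 'q': [0.4154, 0.1821, 1.8508, -0.0001, 1.1088, 1.7868], 'position': [0.4629, 0.3272, 0.1193], 'tcp_rot': [3.1258, 0.3127, -0.0002], 'contact_force': [1.4782, -0.8716, 0.38], 'finger_gap': 0.0684, 'grip_force': 0.0}
turn [0.0001 0.0001 0.001 ] shift [0.0007 0.     0.1163] t 2.2
```

Request:
servo_tool(
  moves=[
    [[0, 0, 0], [0.001, 0, 0.04], 0.4],
    [[0, 0, 0], [0.001, 0, 0.08], 0.4],
    [[0, 0, 0], [0.001, 0, 0.105], 0.4],
    [[0, 0, 0], [0.001, 0, 0.116], 0.4],
    [[0, 0, 0], [0.001, 0, 0.116], 0.4],
    [[0, 0, 0], [0.001, 0, 0.116], 1],
    [[0, 0, 0], [0.001, 0, 0.116], 1],
    [[0, 0, 0], [0.001, 0, 0.116], 1],
    [[0, 0, 0], [0.001, 0, 0.116], 1],
    [[0, 0, 0], [0.001, 0, 0.116], 1],
    [[0, 0, 0], [0.001, 0, 0.116], 1],
    [[0, 0, 0], [0.001, 0, 0.116], 1],
  ],
  newtons=40,
)

```text
time_s: 3.2
position: [0.4663, 0.326, 0.0066]
tcp_rot: [-3.125, -0.311, -0.007]
contact_force: [-0.2, -0.7, 7.1]
finger_gap: 0.0189
grip_force: 41.6
```

Request:
servo_tool(
  moves=[
    [[0, 0, 0], [0, 0, 0], 1],
    [[0, 0, 0], [0, 0, 0], 1],
    [[0, 0, 0], [0, 0, 0], 1],
    [[0, 0, 0], [0, 0, -0.03], 1],
    [[0, 0, 0], [0, 0, -0.06], 1],
    [[0, 0, 0], [0, 0, -0.09], 1],
    [[0, 0, 0], [0, 0, -0.11], 1],
    [[0, 0, 0], [0, 0, -0.12], 1],
  ],
)

```text
time_s: 3.87
position: [0.466, 0.3259, 0.1281]
tcp_rot: [-3.124, -0.312, -0.01]
contact_force: [0.4, 0.6, -0.3]
finger_gap: 0.0189
grip_force: 40.7
```

```bash
python3 -c "
from h import *
show()
o=np.array([.5859,.0395]);ex=np.array([.1441,-.9896]);c=(np.array([.5653,.1757])+[.5752,.0969])/2
print(c);go([*c,.12],[ex[1],-ex[0]]);f=ex;print(f)"
```

```text
{'time_s': 3.8667, 'q': [0.411, 0.1701, 1.8464, -0.0, 1.1185, 1.783], 'position': [0.466, 0.3259, 0.1281], 'tcp_rot': [-3.1241, -0.3116, -0.0099], 'contact_force': [0.4223, 0.6323, -0.3045], 'finger_gap': 0.0189, 'grip_force': 40.6515}
[0.57025 0.1363 ]
turn [ 0.0038 -0.0062 -1.5166] shift [0.0647 0.2065 0.0083] t 3.8667
[ 0.1441 -0.9896]
```

Request:
servo_tool(
  moves=[
    [[0, 0, -0.12], [0.01, 0.03, 0], 1],
    [[0, 0, -0.24], [0.02, 0.05, 0], 1],
    [[0, 0, -0.36], [0.03, 0.07, 0], 1],
    [[0, 0, -0.48], [0.035, 0.09, 0], 1],
    [[0, 0, -0.6], [0.04, 0.11, 0], 1],
    [[0, 0, -0.72], [0.045, 0.13, 0], 1],
    [[0, 0, -0.84], [0.05, 0.15, 0], 1],
    [[0, 0, -0.96], [0.055, 0.165, 0], 1],
    [[0, 0, -1.08], [0.06, 0.18, 0], 1],
    [[0, 0, -1.2], [0.065, 0.19, 0], 1],
    [[0, 0, -1.32], [0.065, 0.2, 0], 1],
    [[0, 0, -1.44], [0.065, 0.206, 0], 1],
  ],
)

```text
time_s: 4.87
position: [0.5685, 0.1349, 0.1232]
tcp_rot: [-2.139, -2.3, 0.001]
contact_force: [0.1, 0.6, -0.2]
finger_gap: 0.0189
grip_force: 40.6
```

Run:
```python
from h import *
show();go([.5702,.1363,.09],[.9896,.1441])
```

```text
{'time_s': 4.8667, 'q': [0.0392, 0.2153, 1.8038, -0.0002, 1.1236, -0.0336], 'position': [0.5685, 0.1349, 0.1232], 'tcp_rot': [-2.1386, -2.3004, 0.0014], 'contact_force': [0.1383, 0.648, -0.2117], 'finger_gap': 0.0189, 'grip_force': 40.6239}
turn [-0.0011  0.0001 -0.0717] shift [0.0013 0.0019 0.0332] t 4.8667
```

Request:
servo_tool(
  moves=[
    [[0, 0, -0.072], [0.001, 0.002, 0.024], 1],
    [[0, 0, -0.072], [0.001, 0.002, 0.048], 1],
    [[0, 0, -0.072], [0.001, 0.002, 0.048], 1],
    [[0, 0, -0.072], [0.001, 0.002, 0.048], 1],
  ],
)

```text
time_s: 5.2
position: [0.5687, 0.137, 0.0741]
tcp_rot: [-2.059, -2.369, 0.005]
contact_force: [-0.2, -0.2, -1.8]
finger_gap: 0.0192
grip_force: 40.6
```

Run:
```python
from h import *
show()
c={}
for n in("top","scene"):
    i,K,T=avg(n);np.savez(f"cal_{n}.npz",K=K,T=T);cv2.imwrite(f"pics/{n}2.png",i)
    p=pix([.57,.136,.06],K,T).astype(int);x0,y0=p-[36,27];print(n,x0,y0)
    c[n]=cv2.resize(i[y0:y0+54,x0:x0+72],None,fx=8,fy=8,interpolation=cv2.INTER_CUBIC)
cv2.imwrite("pics/both2.png",cv2.resize(np.vstack([c["top"],c["scene"]]),None,fx=.69,fy=.69))
```

```text
{'time_s': 5.2, 'q': [0.0428, 0.29, 1.8168, -0.0, 1.0393, -0.0969], 'position': [0.5687, 0.137, 0.0741], 'tcp_rot': [-2.0588, -2.3685, 0.005], 'contact_force': [-0.1923, -0.1735, -1.8227], 'finger_gap': 0.0192, 'grip_force': 40.5608}
top 167 142
scene 162 171
```

View pics/both2.png

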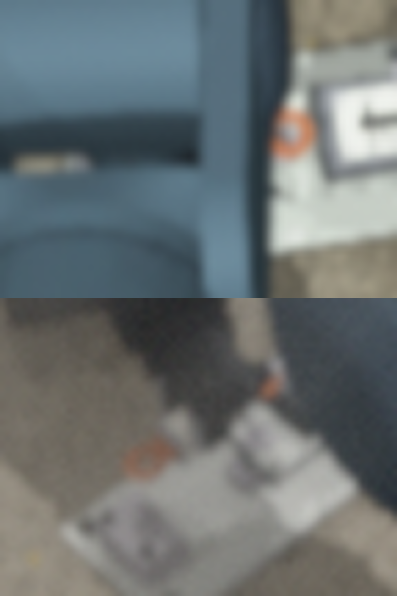

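The top view shows the gauge-side eye at (294,133). The scene view shows the anchor-side eye at (149,458) and the anchor pin near (150,548). I'll measure these against the projected pins.

Run:
```python
from h import *
ex=np.array([.1441,-.9896]);ey=np.array([.9896,.1441]);o=np.array([.5859,.0395])
ims=[]
for n,x0,y0 in(("top",207,142),("scene",162,186)):
    d=np.load(f"cal_{n}.npz");K,T=d["K"],d["T"];i=cv2.imread(f"pics/{n}2.png")
    h=cv2.cvtColor(i,cv2.COLOR_BGR2HSV);m=(((h[...,0]<14)|(h[...,0]>172))&(h[...,1]>90)).astype(np.uint8)
    m[:140]=0;m[225:]=0;m[:,:160]=0;m[:,235:]=0
    N,l,s,ce=cv2.connectedComponentsWithStats(m)
    for k in range(1,N):
        if s[k,4]>8:
            cn=cv2.findContours((l==k).astype(np.uint8),0,2)[0][0];e=cv2.minEnclosingCircle(cn)[0]
            b=s[k,:2]+(s[k,2:4]-1)/2
            w=ray(b,.079,K,T);print(n,s[k],ce[k].round(1),e,w.round(4),"tester",((w-o)@ex*1e3).round(1),((w-o)@ey*1e3).round(1))
    f=10;z=cv2.resize(cv2.imread("pics/t1.png" if n=="top" else "pics/scene0.png")[y0:y0+40,x0-(40 if n=="top" else 0):][:,:60],None,fx=f,fy=f,interpolation=cv2.INTER_CUBIC)
    for p in[(.5653,.1757),(.5752,.0969)]:
        for zz in(.038,.052):
            q=(pix([*p,zz],K,T)-[x0-(40 if n=="top" else 0),y0]+.5)*f-.5;cv2.circle(z,tuple(int(t) for t in q.round()),2,(0,0,255) if zz>.05 else (255,0,0),-1);print(n,zz,q.round())
    ims.append(z)
cv2.imwrite("pics/pins.png",cv2.resize(np.vstack(ims),None,fx=.75,fy=.75))
```

```text
top [216 162   8   8  28] [219.9 166.1] (219.38235473632812, 165.7941131591797) [0.5768 0.0916] tester -52.9 -1.5
top 0.038 [228. 307.]
top 0.052 [220. 300.]
top 0.038 [523. 268.]
top 0.052 [518. 261.]
scene 0.038 [274. 243.]
scene 0.052 [268. 216.]
scene 0.038 [476. 101.]
scene 0.052 [472.  73.]
```

View pics/pins.png

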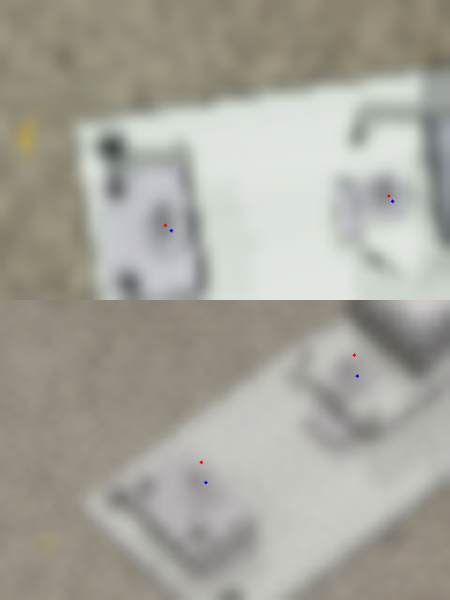

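The projected pins land about one native pixel from the pin blobs in both views. I'll refine the pins with centroids and loosen the mask for the eye in the scene view.

Run:
```python
from h import *
ex=np.array([.1441,-.9896]);ey=np.array([.9896,.1441]);o=np.array([.5859,.0395])
def tri(uvs):
    A=[];b=[]
    for n,uv in uvs:
        d=np.load(f"cal_{n}.npz");K,T=d["K"],d["T"];v=T[:3,:3]@np.linalg.solve(K,[*uv,1.]);v/=np.linalg.norm(v)
        P=np.eye(3)-np.outer(v,v);A.append(P);b.append(P@T[:3,3])
    return np.linalg.lstsq(np.vstack(A),np.hstack(b),rcond=None)[0]
t=lambda w:[((w[:2]-o)@ex*1e3).round(1),((w[:2]-o)@ey*1e3).round(1)]
src={"top":("pics/t1.png",167,142,[(160,222),(385,192)]),"scene":("pics/scene0.png",162,186,[(198,178),(350,72)])}
P={}
for n,(f,x0,y0,bl) in src.items():
    g=cv2.GaussianBlur(cv2.imread(f,0).astype(np.float32),(0,0),.8)
    for j,(u,v) in enumerate(bl):
        u=(u/7.5+x0-.4);v=(v/7.5+y0-.4);iu,iv=round(u),round(v);w=g[iv-4:iv+5,iu-4:iu+5]
        k=np.clip(np.percentile(w,60)-w,0,None);yy,xx=np.mgrid[-4:5,-4:5];k=k*(np.hypot(xx,yy)<3.6)
        c=(iu+(k*xx).sum()/k.sum(),iv+(k*yy).sum()/k.sum());P.setdefault(j,[]).append((n,c))
        d=np.load(f"cal_{n}.npz");print(n,j,np.round((u,v),1),np.round(c,1),[(z,t(ray(c,z,d["K"],d["T"]))) for z in(.038,.045,.052)])
for j in P:print("tri",j,tri(P[j]),t(tri(P[j])))
d=np.load("cal_scene.npz");K,T=d["K"],d["T"];i=cv2.GaussianBlur(cv2.imread("pics/scene2.png"),(0,0),.7)
a=i.astype(float);m=((a[...,2]-a[...,0]>38)).astype(np.uint8);m[:170]=0;m[215:]=0;m[:,:165]=0;m[:,235:]=0
N,l,s,ce=cv2.connectedComponentsWithStats(m)
for k in range(1,N):
    if s[k,4]>8:
        b=s[k,:2]+(s[k,2:4]-1)/2
        for z in(.076,.079):print("scene eye",s[k],ce[k].round(1),z,t(ray(b,z,K,T)),t(ray(ce[k],z,K,T)))
# expected eyes from TCP
i=cv2.imread("pics/top2.png");print(i[166,208:228].tolist())
print("TCP",t(np.array([.5687,.137])))
```

```text
top 0 [187.9 171.2] [188.7 171.3] [(0.038, [np.float64(-139.2), np.float64(1.9)]), (0.045, [np.float64(-138.2), np.float64(0.8)]), (0.052, [np.float64(-137.3), np.float64(-0.3)])]
top 1 [217.9 167.2] [217.7 167.5] [(0.038, [np.float64(-61.0), np.float64(0.4)]), (0.045, [np.float64(-60.5), np.float64(-0.7)]), (0.052, [np.float64(-60.0), np.float64(-1.8)])]
scene 0 [188.  209.3] [187.8 210.1] [(0.038, [np.float64(-140.8), np.float64(1.0)]), (0.045, [np.float64(-143.3), np.float64(-3.7)]), (0.052, [np.float64(-145.8), np.float64(-8.4)])]
scene 1 [208.3 195.2] [208.  196.1] [(0.038, [np.float64(-62.2), np.float64(-1.1)]), (0.045, [np.float64(-65.2), np.float64(-5.9)]), (0.052, [np.float64(-68.3), np.float64(-10.6)])]
tri 0 [0.56824313 0.17810276 0.03548809] [np.float64(-139.7), np.float64(2.5)]
tri 1 [0.57778379 0.10008785 0.03537601] [np.float64(-61.1), np.float64(0.7)]
[[124, 111, 87], [124, 109, 86], [119, 106, 82], [103, 92, 71], [78, 69, 52], [63, 56, 42], [60, 54, 42], [61, 57, 56], [73, 77, 91], [100, 106, 125], [131, 133, 144], [158, 159, 165], [163, 169, 183], [134, 153, 193], [104, 136, 196], [105, 131, 177], [112, 121, 137], [123, 121, 118], [144, 140, 135], [172, 171, 166]]
TCP [np.float64(-99.0), np.float64(-3.0)]
```

Run:
```python
from h import *
ex=np.array([.1441,-.9896]);ey=np.array([.9896,.1441]);o=np.array([.5859,.0395])
t=lambda w:(np.round([(w[:2]-o)@ex*1e3,(w[:2]-o)@ey*1e3],1)).tolist()
for n,(cx,cy) in{"scene":(189,200),"top":(220,166)}.items():
    d=np.load(f"cal_{n}.npz");K,T=d["K"],d["T"]
    a=cv2.imread(f"pics/{n}2.png").astype(float)
    q=(a[...,2]-a[...,0])[cy-7:cy+8,cx-8:cx+9];print(n);print(q.astype(int))
    bg=np.median(q);m=(q>max(15,bg+12)).astype(np.uint8)
    N,l,s,ce=cv2.connectedComponentsWithStats(m,connectivity=8);k=1+s[1:,4].argmax()
    pts=np.argwhere(l==k)[:,::-1]+[cx-8,cy-7];e=cv2.fitEllipse(cv2.convexHull(pts.astype(np.float32)));print(e)
    for z in(.0745,.0775):print(z,t(ray(e[0],z,K,T)))
    for ax in(-134.3,-133,-55,-53):  # expected pixel
        w=o+ex*ax/1e3+ey*-.003;print("exp",ax,pix([*w,.0775],K,T).round(1))
```

```text
scene
[[15 16 15 16 15 14 15 14 12 10  7  7  9  9  8  6  3]
 [14 16 14 17 16 16 14 14 14 11  7  7  7  8  9  5  3]
 [14 14 16 15 14 14 14 15 19 17 12  7  6  8  8  6  2]
 [14 14 16 17 15 14 19 21 26 29 24 14  7  5  8  7  3]
 [15 15 14 17 18 21 25 31 35 41 37 26 13  9  7  6  5]
 [14 15 18 22 28 36 35 37 41 45 45 39 26 14  8  7  5]
 [15 16 20 26 39 42 36 32 35 43 43 37 28 14  7  6  6]
 [15 14 19 35 44 42 31 25 30 37 36 25 17  9  5  5  4]
 [14 15 21 34 44 42 30 27 30 34 27 16 10  5  3  4  3]
 [14 15 19 30 39 41 37 35 34 28 18  9  5  4  4  4  5]
 [15 16 16 19 27 30 31 31 24 17  9  6  5  5  4  4  5]
 [15 13 11 11 13 15 16 16 12  9  5  6  3  5  4  5  5]
 [11  9  6  6  5  6  7  8  7  5  5  5  5  4  3  4  4]
 [ 9  6  5  4  4  2  4  5  6  5  6  4  5  3  3  3  4]
 [ 5  5  5  2  3  2  2  3  3  4  5  4  4  4  5  4  4]]
((188.34226989746094, 199.53286743164062), (6.186666488647461, 10.130047798156738), 62.3182373046875)
0.0745 [-128.3, 6.2]
0.0775 [-129.4, 4.1]
exp -134.3 [188.6 201.8]
exp -133 [188.9 201.5]
exp -55 [208.9 187.1]
exp -53 [209.4 186.8]
top
[[-27 -23 -25 -25 -23 -17  -7   0   2   1  
[... 556 characters left out ...]
29  40  71  87  58  18  -4  -9  -7  -1]
 [-24 -20 -15   9  53  81  79  68  72  82  70  36   9  -5  -9  -8  -2]
 [-24 -20 -15   4  40  71  83  82  78  64  41  17   2  -5  -9  -9  -4]
 [-24 -20 -18  -6  15  35  48  51  45  31  17   6   1  -4  -9  -9  -7]
 [-24 -20 -19 -11   0   8  13  16  14   9   4   2   0  -4  -8 -10  -8]
 [-24 -19 -19 -11  -5   0   2   3   3   2   1   1   0  -3  -7  -9  -9]
 [-24 -20 -18 -11  -5  -1   1   1   1   1   1   1   0  -2  -5  -7  -7]]
((219.838134765625, 165.82049560546875), (8.478323936462402, 10.55099868774414), 9.120566368103027)
0.0745 [-52.4, -1.8]
0.0775 [-52.2, -2.2]
exp -134.3 [188.4 170.9]
exp -133 [188.9 170.8]
exp -55 [218.8 166.3]
exp -53 [219.6 166.2]
```

```bash
python3 -c "
from h import *
go([.5700,.1432,.064],[.9896,.1441])"
```

```text
turn [ 0.0029  0.0003 -0.0046] shift [ 0.0061 -0.0009  0.0136] t 5.4
```

Request:
servo_tool(
  moves=[
    [[0, 0, 0], [0.006, -0.0022, 0.006], 1],
    [[0, 0, 0], [0.006, -0.0022, 0.011], 1],
    [[0, 0, 0], [0.006, -0.0022, 0.011], 1],
    [[0, 0, 0], [0.006, -0.0022, 0.011], 1],
  ],
)

```text
time_s: 5.73
position: [0.567, 0.143, 0.0644]
tcp_rot: [-2.06, -2.371, 0.001]
contact_force: [-0.3, -0.4, -1.4]
finger_gap: 0.0188
grip_force: 40.6
```

Run:
```python
from h import *
show()
ex=np.array([.1441,-.9896]);ey=np.array([.9896,.1441]);o=np.array([.5859,.0395])
zs=[]
for n,ax,pt in(("top",-60.5,(217.7,167.5)),("scene",-140.5,(187.8,210.1))):
    i,K,T=avg(n,3);cv2.imwrite(f"pics/{n}3.png",i)
    cx,cy=np.round(pix([*(o+ex*ax/1e3),.066],K,T)).astype(int)
    z=cv2.resize(i[cy-14:cy+15,cx-14:cx+15],None,fx=20,fy=20,interpolation=cv2.INTER_CUBIC)
    # mark: where eye should stand (over the pin, plane z .066) from this camera's own pin pixel
    w=ray(pt,.038,K,T)
    for zz,col in((.038,(255,0,0)),(.052,(0,255,0)),(.066,(0,0,255))):
        q=(pix([*w,zz],K,T)-[cx-14,cy-14]+.5)*20
        cv2.circle(z,tuple(int(v) for v in q),4,col,-1)
    zs.append(z[:,:400] if 0 else z)
    a=i.astype(float);print(n,cx,cy);print((a[...,2]-a[...,0])[cy-6:cy+7,cx-7:cx+8].astype(int));print(pix([*w,.066],K,T).round(1))
cv2.imwrite("pics/both3.png",cv2.resize(np.hstack(zs),None,fx=.68,fy=.68))
```

```text
{'time_s': 5.7333, 'q': [0.0533, 0.3029, 1.822, -0.0, 1.0178, -0.0871], 'position': [0.567, 0.143, 0.0644], 'tcp_rot': [-2.0598, -2.3712, 0.0012], 'contact_force': [-0.3457, -0.448, -1.4424], 'finger_gap': 0.0188, 'grip_force': 40.5891}
top 217 166
[[-23 -23 -25 -26 -23 -17  -7  -1   1   1   1   1   0  -2  -7]
 [-23 -23 -25 -24 -22 -12   0   5   4   3   1   1   0  -2  -7]
 [-23 -22 -23 -23 -17   2  17  21  19  13   7   3   1  -1  -5]
 [-23 -22 -23 -20  -5  27  50  55  51  41  25   8   2  -1  -4]
 [-22 -22 -22 -14  12  48  74  83  84  78  57  24   6  -1  -3]
 [-21 -20 -21  -9  23  50  60  66  77  92  83  43  12   1  -3]
 [-22 -20 -19  -6  23  36  30  26  42  78  93  58  17   1  -3]
 [-21 -20 -17   0  26  33  19   8  25  68  96  65  21   3  -3]
 [-22 -20 -15  10  42  50  36  26  43  79  93  59  19   2  -3]
 [-21 -19 -13  17  59  77  72  67  79  92  78  40  11   2  -1]
 [-21 -20 -14  12  53  81  89  90  90  77  48  19   4   1   0]
 [-21 -20 -16   0  27  49  59  62  57  40  20   7   1   1  -1]
 [-21 -19 -18  -9   4  15  20  23  19  12   5   2   1   0   0]]
[216.7 166. ]
scene 187 205
[[15 14 15 13 14 13 15 15 17 15 11  8  7  7  8]
 [13 14 14 14 14 14 15 17 22 25 24 17  9  7  8]
 [14 14 14 14 14 18 21 27 31 37 37 30 19 10  6]
 [14 15 15 16 21 27 29 31 35 42 45 42 32 17  8]
 [15 15 15 20 29 36 30 24 26 35 42 41 34 22 10]
 [14 13 14 22 36 39 25 15 15 24 35 35 23 15  8]
 [13 13 12 19 34 39 26 16 15 23 29 23 13  7  4]
 [12  9  8 13 28 38 35 28 27 26 23 13  7  5  3]
 [ 9  6  5  8 17 28 34 34 31 24 15  9  5  4  5]
 [ 6  6  4  4  6 12 18 21 19 13  7  6  4  4  4]
 [ 5  4  3  3  3  4  6  7  6  5  4  4  3  3  3]
 [ 4  4  2  2  3  3  3  3  3  3  4  3  3  4  5]
 [ 3  3  3  2  1  2  3  3  3  3  2  2  2  3  3]]
[186.5 204.6]
```

View pics/both3.png

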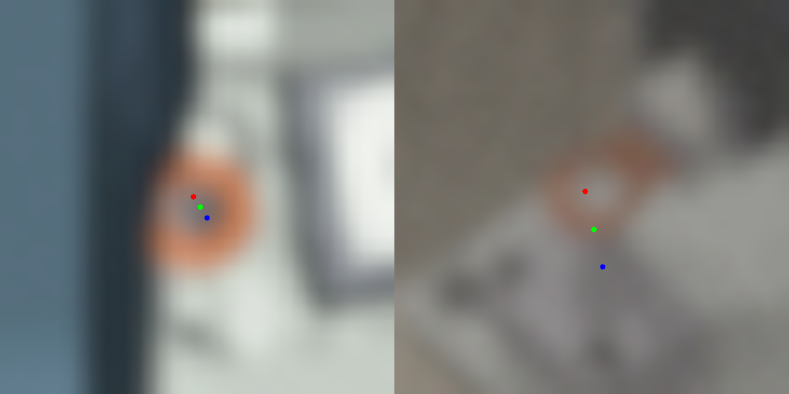

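I had the tool y sign reversed. Both views now ask for about +2.5 mm along the tool's y and +1.3 mm along its x, so I'll correct that and lower onto the tapers.

Request:
servo_tool(
  moves=[
    [[0, 0, 0], [0.0013, 0.0028, 0], 1],
    [[0, 0, 0], [0.0013, 0.0028, 0.004], 1],
    [[0, 0, 0], [0.0013, 0.0028, 0.008], 1],
    [[0, 0, 0], [0.0013, 0.0028, 0.011], 1],
    [[0, 0, 0], [0.0013, 0.0028, 0.013], 1],
    [[0, 0, 0], [0.0013, 0.0028, 0.013], 1],
  ],
)

```text
time_s: 6.53
position: [0.5695, 0.1445, 0.051]
tcp_rot: [-2.06, -2.37, 0.002]
contact_force: [-0.4, 0.4, -2.0]
finger_gap: 0.0189
grip_force: 40.6
```

Run:
```python
from h import *
show()
zs=[]
for n,z0,ax in(("top",.053,(.5770,.0995)),("scene",.053,(.566,.178))):
    i,K,T=avg(n,3)
    cx,cy=np.round(pix([*ax,z0],K,T)).astype(int)
    z=cv2.resize(i[cy-14:cy+15,cx-14:cx+15],None,fx=13.6,fy=13.6,interpolation=cv2.INTER_CUBIC)
    w=ray((217.7,167.5) if n=="top" else (187.8,210.1),.038,K,T)
    for zz,col in((.052,(0,255,0)),(.055,(0,0,255))):
        p=pix([*w,zz],K,T);q=(p-[cx-14,cy-14]+.5)*13.6;cv2.circle(z,tuple(int(v) for v in q),3,col,-1)
    zs.append(z);a=i.astype(float);print(n,cx,cy,p.round(1));print((a[...,2]-a[...,0])[cy-5:cy+6,cx-5:cx+6].astype(int))
cv2.imwrite("pics/both4.png",np.hstack(zs))
```

```text
{'time_s': 6.5333, 'q': [0.0556, 0.3303, 1.8168, 0.0, 0.9962, -0.0844], 'position': [0.5695, 0.1445, 0.051], 'tcp_rot': [-2.0599, -2.3704, 0.0018], 'contact_force': [-0.4494, 0.4166, -1.9623], 'finger_gap': 0.0189, 'grip_force': 40.5888}
top 217 167 [217.1 166.6]
[[-22 -22 -14  13  32  34  29  18   7   2   0]
 [-22 -18   2  41  68  72  67  52  29   9   1]
 [-21 -12  19  56  78  87  90  85  61  23   5]
 [-20  -6  27  48  52  57  73  94  86  42   9]
 [-18  -2  24  33  23  20  39  79  95  54  14]
 [-16   2  27  30  15   9  27  75  95  55  14]
 [-14  11  45  56  40  31  51  90  89  45  12]
 [-12  17  58  83  81  75  87  97  71  30   7]
 [-14  10  48  76  85  86  85  72  41  14   3]
 [-17  -2  22  41  49  51  45  31  15   4   2]
 [-17 -10   3  11  15  15  13   7   3   1   1]]
scene 188 207 [187.  206.8]
[[14 13 12 11 10 12 15 16  9  8  7]
 [14 15 14 14 16 20 27 30 21 12  8]
 [14 19 21 21 24 33 39 42 34 25 12]
 [14 25 31 29 27 34 41 46 42 31 20]
 [16 32 36 24 19 23 35 40 33 24 16]
 [16 33 33 21 15 21 32 33 21 12  8]
 [15 30 35 27 24 28 30 24 12  7  5]
 [ 9 22 34 35 35 34 27 14  7  5  4]
 [ 6 10 20 26 25 23 15  8  4  3  4]
 [ 2  3  8  9  9  9  6  4  3  5  4]
 [ 1  2  3  2  3  3  3  4  3  2  2]]
```

View pics/both4.png

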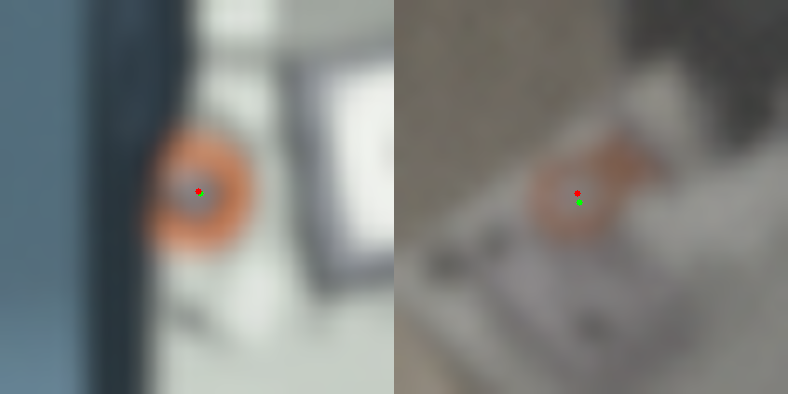

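Both eyes now surround their pins: the marks sit inside the holes at (198,192) and (577,196). Lowering further.

Request:
servo_tool(
  moves=[
    [[0, 0, 0], [0, 0, 0.003], 1],
    [[0, 0, 0], [0, 0, 0.006], 1],
    [[0, 0, 0], [0, 0, 0.008], 1],
    [[0, 0, 0], [0, 0, 0.008], 1],
  ],
)

```text
time_s: 7.17
position: [0.5695, 0.1445, 0.0431]
tcp_rot: [-2.06, -2.371, 0.002]
contact_force: [-0.6, 0.1, -0.7]
finger_gap: 0.0189
grip_force: 40.6
```

Request:
servo_tool(
  moves=[
    [[0, 0, 0], [0, 0, 0.002], 1],
    [[0, 0, 0], [0, 0, 0.004], 1],
    [[0, 0, 0], [0, 0, 0.005], 1],
    [[0, 0, 0], [0, 0, 0.005], 1],
  ],
)

```text
time_s: 7.5
position: [0.5699, 0.1445, 0.0385]
tcp_rot: [-2.06, -2.371, 0.001]
contact_force: [0.4, 0.5, -1.6]
finger_gap: 0.019
grip_force: 40.6
```

Request:
servo_tool(
  moves=[
    [[0, 0, 0], [0, 0, 0.001], 1],
    [[0, 0, 0], [0, 0, 0.002], 1],
    [[0, 0, 0], [0, 0, 0.003], 1],
    [[0, 0, 0], [0, 0, 0.003], 1],
  ],
)

```text
time_s: 7.83
position: [0.5703, 0.1445, 0.0362]
tcp_rot: [2.061, 2.371, 0.0]
contact_force: [-0.8, -0.6, 0.4]
finger_gap: 0.0191
grip_force: 40.9
```

Run:
```python
from h import *
show()
ims=[]
for n,z0,ax in(("top",.04,(.573,.12)),("scene",.04,(.573,.14))):
    i,K,T=avg(n,3);cv2.imwrite(f"pics/{n}5.png",i)
    cx,cy=np.round(pix([*ax,z0],K,T)).astype(int);ims.append(cv2.resize(i[cy-24:cy+25,cx-24:cx+25],None,fx=8,fy=8,interpolation=cv2.INTER_CUBIC))
cv2.imwrite("pics/both5.png",np.hstack(ims))
```

```text
{'time_s': 7.8333, 'q': [0.0556, 0.3554, 1.8174, 0.0, 0.9687, -0.0844], 'position': [0.5703, 0.1445, 0.0362], 'tcp_rot': [2.0605, 2.3714, 0.0002], 'contact_force': [-0.763, -0.6302, 0.4079], 'finger_gap': 0.0191, 'grip_force': 40.8915}
```

Light contact at the expected seating height, so I'll release and lift.

Request:
servo_tool(
  moves=[
    [[0, 0, 0], [0, 0, 0.001], 1],
    [[0, 0, 0], [0, 0, 0.001], 0.7],
    [[0, 0, 0], [0, 0, 0.001], 0.55],
    [[0, 0, 0], [0, 0, 0.001], 0.5],
    [[0, 0, 0], [0, 0, 0.001], 0.5],
    [[0, 0, 0], [0, 0, -0.02], 0.5],
    [[0, 0, 0], [0, 0, -0.05], 0.5],
    [[0, 0, 0], [0, 0, -0.09], 0.5],
    [[0, 0, 0], [0, 0, -0.12], 0.5],
    [[0, 0, 0], [0, 0, -0.13], 0.5],
  ],
)

```text
time_s: 8.97
position: [0.573, 0.1447, 0.1717]
tcp_rot: [2.056, 2.366, 0.01]
contact_force: [0.8, -0.9, 0.6]
finger_gap: 0.0426
grip_force: 0.0
```

Run:
```python
from h import *
show();go([.6037,-.0892,.1],[.1441,-.9896])
```

```text
{'time_s': 8.9667, 'q': [0.0557, 0.164, 1.7656, 0.0, 1.2027, -0.0844], 'position': [0.573, 0.1447, 0.1717], 'tcp_rot': [2.0562, 2.3665, 0.0101], 'contact_force': [0.8319, -0.9465, 0.5797], 'finger_gap': 0.0426, 'grip_force': 0.0}
turn [ 0.0078 -0.0066  1.5663] shift [-0.2359 -0.003   0.0719] t 8.9667
```

Request:
servo_tool(
  moves=[
    [[0, 0, 0.125], [-0.02, 0, 0], 0.5],
    [[0, 0, 0.25], [-0.045, 0, 0], 0.5],
    [[0, 0, 0.375], [-0.07, 0, 0], 0.5],
    [[0, 0, 0.5], [-0.095, 0, 0], 0.5],
    [[0, 0, 0.625], [-0.12, 0, 0], 0.5],
    [[0, 0, 0.75], [-0.145, 0, 0], 0.5],
    [[0, 0, 0.875], [-0.17, 0, 0], 0.5],
    [[0, 0, 1.0], [-0.195, 0, 0], 0.5],
    [[0, 0, 1.125], [-0.215, 0, 0.01], 0.5],
    [[0, 0, 1.25], [-0.23, 0, 0.02], 0.5],
    [[0, 0, 1.375], [-0.236, 0, 0.03], 0.5],
    [[0, 0, 1.5], [-0.236, -0.003, 0.035], 0.5],
  ],
)

```text
time_s: 9.97
position: [0.5993, -0.091, 0.1285]
tcp_rot: [-3.125, -0.318, 0.004]
contact_force: [0.0, -0.3, 0.9]
finger_gap: 0.0426
grip_force: 0.0
```

Run:
```python
from h import *
show();go([.6037,-.0892,.031],[.1441,-.9896])
ims=[]
for n,z0,ax in(("top",.05,(.587,.04)),("scene",.05,(.587,.05))):
    i,K,T=avg(n,3);cv2.imwrite(f"pics/{n}6.png",i)
    cx,cy=np.round(pix([*ax,z0],K,T)).astype(int);print(n,cx,cy);ims.append(cv2.resize(i[cy-32:cy+33,cx-66:cx+67],None,fx=6,fy=4.6 if 0 else 6,interpolation=cv2.INTER_CUBIC))
cv2.imwrite("pics/both6.png",cv2.resize(np.vstack(ims),None,fx=.76,fy=.76))
```

```text
{'time_s': 9.9667, 'q': [-0.3374, 0.2568, 1.7431, -0.0002, 1.1444, 1.0309], 'position': [0.5993, -0.091, 0.1285], 'tcp_rot': [-3.1245, -0.3175, 0.004], 'contact_force': [0.0238, -0.3227, 0.8657], 'finger_gap': 0.0426, 'grip_force': 0.0}
turn [-0.0011  0.0025  0.058 ] shift [ 0.0049 -0.0007  0.0975] t 9.9667
top 240 163
scene 219 184
```

View pics/both6.png

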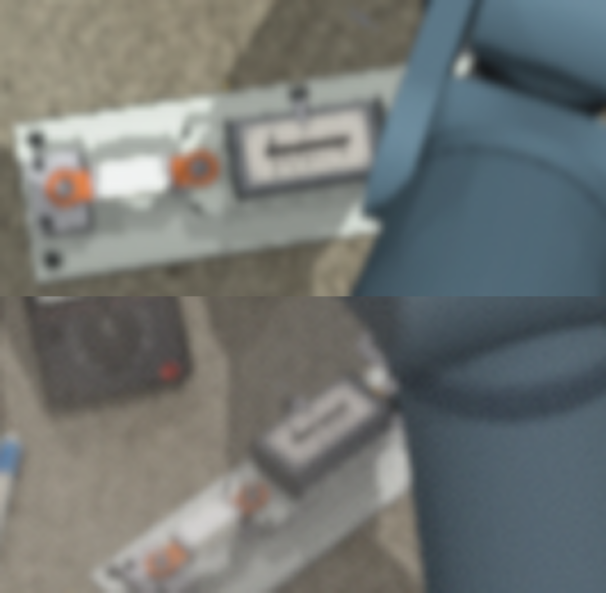

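The fuse is down over both pins: the top view shows eyes at (64,188) and (200,168) with the pins through them, and the scene view agrees. The pointer slot and the index clip (298,95) stay visible. Next I'll descend onto the grip.

Request:
servo_tool(
  moves=[
    [[0, 0, 0.058], [0.005, -0.001, 0.03], 0.5],
    [[0, 0, 0.058], [0.005, -0.001, 0.06], 0.5],
    [[0, 0, 0.058], [0.005, -0.001, 0.08], 0.5],
    [[0, 0, 0.058], [0.005, -0.001, 0.09], 0.5],
    [[0, 0, 0.058], [0.005, -0.001, 0.097], 0.5],
    [[0, 0, 0.058], [0.005, -0.001, 0.097], 0.5],
  ],
)

```text
time_s: 10.77
position: [0.6045, -0.0873, 0.0332]
tcp_rot: [-3.132, -0.241, 0.002]
contact_force: [0.3, 0.6, -0.0]
finger_gap: 0.0429
grip_force: 0.0
```

Request:
servo_tool(
  moves=[
    [[0, 0, 0], [0, 0, 0], 0.6],
    [[0, 0, 0], [0, 0, 0], 0.7],
    [[0, 0, 0], [0, 0, 0], 1],
    [[0, 0, 0], [0, 0, 0], 1],
    [[0, 0, 0], [0, 0, 0], 1],
    [[0, 0, 0], [0, 0, 0], 1],
  ],
  newtons=60,
)

```text
time_s: 11.27
position: [0.606, -0.088, 0.0357]
tcp_rot: [3.131, 0.24, 0.004]
contact_force: [0.4, 0.4, 5.4]
finger_gap: 0.0126
grip_force: 58.5
```

```bash
cat > gauge.py <<'E'
from h import *
import sys
show();s=r.read_state();R0=R.from_rotvec(s["tcp_rot"]);print("ex in tool",R0.inv().apply([.1441,-.9896,0]).round(3))
i,K,T=avg("top",4);cv2.imwrite(f"pics/g{sys.argv[1]}.png",i)
ex=np.array([.1441,-.9896]);ey=np.array([.9896,.1441]);o=np.array([.5859,.0395])
# rectified strip of the gauge top at z=.066: 2 px per mm, x -40..60 (right), y 30..-30 (down)
src=np.float32([pix([*(o+ex*x+ey*y),.0660],K,T) for x,y in[(-.05,.035),(.07,.035),(.07,-.03),(-.05,-.03)]])
dst=np.float32([(0,0),(240,0),(240,130),(0,130)])
z=cv2.warpPerspective(i,cv2.getPerspectiveTransform(src,dst),(240,130),flags=cv2.INTER_CUBIC)
g=cv2.cvtColor(z,cv2.COLOR_BGR2GRAY);cv2.imwrite(f"pics/gz{sys.argv[1]}.png",cv2.resize(z,None,fx=3.3,fy=3.3,interpolation=cv2.INTER_CUBIC))
for y in(30,26,24,20,17,14,11,8,5,2,0,-2,-5,-8,-12):
    k=int((35-y)*2);print(f"y{y:4d}",g[k-1:k+2].mean(0).astype(int)[20:220:5])
print("x   ",np.arange(-40,60,2.5).tolist())
E
python3 gauge.py 1
```

```text
{'time_s': 11.2667, 'q': [-0.3292, 0.4016, 1.7557, 0.0, 0.9812, 1.0889], 'position': [0.606, -0.088, 0.0357], 'tcp_rot': [3.1313, 0.2395, 0.0043], 'contact_force': [0.4242, 0.4249, 5.4396], 'finger_gap': 0.0126, 'grip_force': 58.4815}
ex in tool [-0.008  1.     0.001]
y  30 [166 166 166 165 165 165 165 165 165 165 165 165 164 155 132 103  87  87
 105 136 158 166 167 167 167 167 166 167 168 168 169 169 169 169 169 169
 169 170 170 169]
y  26 [163 164 163 163 165 165 165 164 162 162 163 165 165 161 147 129 117 113
 123 146 161 164 163 163 164 166 166 166 166 165 164 165 165 162 160 163
 168 170 168 161]
y  24 [154 157 156 156 156 158 159 158 155 153 155 157 159 156 147 136 129 124
 127 143 156 158 156 155 156 159 159 160 160 158 156 156 155 149 146 154
 165 169 166 155]
y  20 [120 127 128 131 133 134 135 134 131 129 132 135 136 134 130 131 136 133
 126 127 133 133 131 132 135 135 136 136 135 133 130 127 123 110 105 125
 153 165 158 142]
y  17 [102 111 122 133 141 144 145 146 145 144 145 146 147 146 142 139 142 143
 139 140 143 144 143 145 146 147 148 147 144 140 133 119 105  90  87 114
[... 1273 characters left out ...]
59 154 158 157
 157 164 166 161 154 152 151 159 175 189 193 189 169 135 109 100 105 120
 129 131 131 133]
y  -8 [ 92 112 143 175 190 194 193 185 173 174 182 182 177 177 177 176 177 176
 177 179 178 173 172 174 173 181 189 194 193 186 166 135 113 109 116 125
 129 130 131 131]
y -12 [ 91 113 141 169 183 188 190 185 178 181 186 185 180 181 184 184 182 181
 183 184 181 177 180 180 180 185 190 191 187 175 155 131 115 115 121 124
 126 127 128 128]
x    [-40.0, -37.5, -35.0, -32.5, -30.0, -27.5, -25.0, -22.5, -20.0, -17.5, -15.0, -12.5, -10.0, -7.5, -5.0, -2.5, 0.0, 2.5, 5.0, 7.5, 10.0, 12.5, 15.0, 17.5, 20.0, 22.5, 25.0, 27.5, 30.0, 32.5, 35.0, 37.5, 40.0, 42.5, 45.0, 47.5, 50.0, 52.5, 55.0, 57.5]
```

The readout works without a picture: the pointer is at x ≈ -18 and the index tip at x ≈ +0.8. The grip is held, and the tool's +y is the pull direction. I'll pull in stages.

Request:
servo_tool(
  moves=[
    [[0, 0, 0], [0, 0.002, 0], 1],
    [[0, 0, 0], [0, 0.004, 0], 1],
    [[0, 0, 0], [0, 0.006, 0], 1],
    [[0, 0, 0], [0, 0.008, 0], 1],
    [[0, 0, 0], [0, 0.01, 0], 1],
    [[0, 0, 0], [0, 0.012, 0], 1],
    [[0, 0, 0], [0, 0.014, 0], 1],
    [[0, 0, 0], [0, 0.015, 0], 1],
    [[0, 0, 0], [0, 0.015, 0], 1],
  ],
)

```text
time_s: 12.22
position: [0.6081, -0.1022, 0.0357]
tcp_rot: [-3.132, -0.239, -0.003]
contact_force: [-1.9, 3.6, 6.9]
finger_gap: 0.0127
grip_force: 58.9
```

```bash
cat >> gauge.py <<'E'
def dip(ys,lo,hi,w=4):
    p=np.mean([g[int((35-y)*2)].astype(float) for y in ys],0);a,b=int((lo+50)*2),int((hi+50)*2)
    m=a+p[a:b].argmin();x=np.arange(m-2*w,m+2*w+1);d=np.clip(np.max(p[x])*.97-p[x],0,None);return round((d*x).sum()/d.sum()/2-50,2)
print("POINTER",[dip([y,y+1],-30,30) for y in(5,6,7)],"INDEX",[dip([y,y+1],-10,40) for y in(11,13,29)])
E
sed -i 's/^for y in.*/for y in(30,14,11,8,6,5,2,-2):/' gauge.py; python3 gauge.py 2
```

```text
{'time_s': 12.2167, 'q': [-0.3506, 0.4104, 1.7438, 0.0015, 0.9856, 1.0669], 'position': [0.6081, -0.1022, 0.0357], 'tcp_rot': [-3.1321, -0.2392, -0.0033], 'contact_force': [-1.8813, 3.5648, 6.8736], 'finger_gap': 0.0127, 'grip_force': 58.8697}
ex in tool [-0.008  1.    -0.   ]
y  30 [172 166 165 165 165 165 165 166 165 165 166 165 165 166 166 164 152 126
 101  89  94 117 147 163 167 166 166 167 168 168 169 169 168 169 169 169
 170 169 170 169]
y  14 [150 117  94  98 114 134 152 164 171 174 175 175 177 177 175 175 174 169
 157 155 160 165 171 174 175 176 178 178 178 177 176 169 157 141 120 101
  87  95 128 157]
y  11 [139 109  91  99 116 142 165 178 186 191 191 191 191 188 181 180 186 184
 174 170 178 186 190 191 191 191 192 192 192 192 191 185 174 154 124  99
  85  90 120 148]
y   8 [131 102  88  99 119 149 175 187 191 192 192 191 189 178 162 165 181 188
 184 182 187 190 191 192 192 191 192 192 192 192 192 192 184 160 125  99
  84  86 110 135]
y   6 [129  99  86  97 120 151 179 190 191 186 183 181 179 167 148 150 168 178
 178 179 183 184 182 181 181 181 183 184 186 187 190 193 186 16
[... 220 characters left out ...]
 119 153 183 192 186 167 143 132 127 118 105 109 118 126
 129 132 134 133 132 129 129 130 131 136 143 161 182 191 185 161 130 105
  88  85 101 121]
y  -2 [130 104  90  97 119 151 180 192 188 167 138 119 116 114 108 106 110 114
 124 131 129 124 121 116 115 120 125 125 134 161 185 191 182 157 126 105
  88  85 101 118]
x    [-40.0, -37.5, -35.0, -32.5, -30.0, -27.5, -25.0, -22.5, -20.0, -17.5, -15.0, -12.5, -10.0, -7.5, -5.0, -2.5, 0.0, 2.5, 5.0, 7.5, 10.0, 12.5, 15.0, 17.5, 20.0, 22.5, 25.0, 27.5, 30.0, 32.5, 35.0, 37.5, 40.0, 42.5, 45.0, 47.5, 50.0, 52.5, 55.0, 57.5]
POINTER [np.float64(-31.51), np.float64(-31.49), np.float64(-31.5)] INDEX [np.float64(7.0), np.float64(6.99), np.float64(7.95)]
```

Request:
servo_tool(
  moves=[
    [[0, 0, 0], [0, 0.002, 0], 1],
    [[0, 0, 0], [0, 0.004, 0], 1],
    [[0, 0, 0], [0, 0.006, 0], 1],
    [[0, 0, 0], [0, 0.008, 0], 1],
    [[0, 0, 0], [0, 0.0095, 0], 1],
    [[0, 0, 0], [0, 0.0095, 0], 1],
    [[0, 0, 0], [0, 0.0095, 0], 1],
  ],
)

```text
time_s: 13.0
position: [0.6093, -0.1105, 0.0356]
tcp_rot: [-3.13, -0.239, -0.002]
contact_force: [-2.4, 6.6, 8.8]
finger_gap: 0.0127
grip_force: 59.1
```

```bash
sed -i 's/-30,30)/-15,30)/' gauge.py; python3 gauge.py 3
```

```text
{'time_s': 13.0, 'q': [-0.3633, 0.4161, 1.7361, 0.0032, 0.9891, 1.0533], 'position': [0.6093, -0.1105, 0.0356], 'tcp_rot': [-3.1303, -0.2391, -0.0024], 'contact_force': [-2.3912, 6.5675, 8.8339], 'finger_gap': 0.0127, 'grip_force': 59.0602}
ex in tool [-0.008  1.    -0.002]
y  30 [193 177 169 166 165 165 166 166 165 165 166 165 165 166 166 164 153 129
 102  91  97 117 147 163 167 166 167 168 168 168 168 169 169 169 169 170
 169 170 170 169]
y  14 [150 118  94  97 111 131 151 166 174 175 175 175 177 178 177 176 174 168
 157 152 156 162 170 174 176 176 178 179 178 177 177 170 161 147 123 103
  86  88 117 151]
y  11 [139 109  89  97 112 138 165 181 189 191 191 191 191 192 192 191 188 177
 162 161 172 181 188 190 191 191 192 192 192 192 191 187 178 159 128 102
  87  88 115 145]
y   8 [133 103  86  94 114 144 174 188 192 192 192 192 192 193 193 191 183 167
 157 167 181 188 189 191 192 192 192 192 192 192 193 193 186 164 131 104
  89  89 110 134]
y   6 [133 105  87  93 115 146 178 191 191 187 183 182 184 185 186 182 169 152
 147 162 177 182 181 180 181 181 183 185 186 186 190 194 188 166 1
[... 213 characters left out ...]
  94 115 147 178 191 186 169 145 135 133 135 137 134 120 107
 108 121 131 133 132 130 128 129 130 134 140 157 180 191 187 164 133 108
  90  85  99 119]
y  -2 [131 108  92  96 116 147 177 191 189 172 147 128 124 124 119 115 113 109
 111 120 127 128 127 122 116 114 118 119 126 154 183 191 185 162 131 106
  88  83  96 113]
x    [-40.0, -37.5, -35.0, -32.5, -30.0, -27.5, -25.0, -22.5, -20.0, -17.5, -15.0, -12.5, -10.0, -7.5, -5.0, -2.5, 0.0, 2.5, 5.0, 7.5, 10.0, 12.5, 15.0, 17.5, 20.0, 22.5, 25.0, 27.5, 30.0, 32.5, 35.0, 37.5, 40.0, 42.5, 45.0, 47.5, 50.0, 52.5, 55.0, 57.5]
POINTER [np.float64(4.15), np.float64(4.38), np.float64(4.81)] INDEX [np.float64(6.75), np.float64(7.36), np.float64(7.81)]
```

Request:
servo_tool(
  moves=[
    [[0, 0, 0], [0, 0.0015, 0], 1],
    [[0, 0, 0], [0, 0.003, 0], 1],
    [[0, 0, 0], [0, 0.0035, 0], 1],
    [[0, 0, 0], [0, 0.0035, 0], 1],
    [[0, 0, 0], [0, 0.0035, 0], 1],
  ],
)

```text
time_s: 13.62
position: [0.6097, -0.1135, 0.0356]
tcp_rot: [-3.13, -0.239, -0.002]
contact_force: [-1.5, 8.4, 9.3]
finger_gap: 0.0131
grip_force: 59.1
```

```bash
cat > cmp.py <<'E'
from h import *
import sys
from scipy.optimize import curve_fit
d=np.load("cal_top.npz");K,T=d["K"],d["T"]
ex=np.array([.1441,-.9896]);ey=np.array([.9896,.1441]);o=np.array([.5859,.0395])
src=np.float32([pix([*(o+ex*x+ey*y),.0670],K,T) for x,y in[(-.05,.035),(.07,.035),(.07,-.03),(-.05,-.03)]])
M=cv2.getPerspectiveTransform(src,np.float32([(0,0),(240,0),(240,130),(0,130)]))
G=lambda x,a,m,s,b,c:b+c*(x-m)-a*np.exp(-(x-m)**2/2/s**2)
for n,p0,i0 in((1,-18,1),(2,-4,7.3),(3,4,7.3),(4,7,7.3),(5,7,7.3)):
    i=cv2.imread(f"pics/g{n}.png",0)
    if i is None:continue
    g=cv2.warpPerspective(i,M,(240,130),flags=cv2.INTER_CUBIC).astype(float)
    out=[]
    for y,c in((5,p0),(6.5,p0),(12,i0),(14,i0),(16,i0),(26,i0),(30,i0)):
        x=np.arange(c-6,c+6.1,.5);v=g[int((35-y)*2)-1:int((35-y)*2)+2].mean(0)[((x+50)*2).astype(int)]
        try:out.append(round(float(curve_fit(G,x,v,[30,c,2.5,v.max(),0])[0][1]),2))
        except Exception:out.append(None)
    print(n,"pointer",out[:2],"tip",out[2:5],"clip",out[5:])
E
python3 gauge.py 4|head -1;python3 cmp.py
```

```text
{'time_s': 13.6167, 'q': [-0.3679, 0.4182, 1.7332, 0.0038, 0.9903, 1.0483], 'position': [0.6097, -0.1135, 0.0356], 'tcp_rot': [-3.1296, -0.239, -0.002], 'contact_force': [-1.4895, 8.402, 9.2953], 'finger_gap': 0.0131, 'grip_force': 59.1475}
1 pointer [-18.19, -18.19] tip [0.82, 0.61, -7.33] clip [7.54, 1.59]
2 pointer [-4.12, -3.94] tip [7.14, 6.75, 4.6] clip [None, 8.51]
3 pointer [4.04, 4.47] tip [7.0, 7.11, None] clip [4.67, 7.92]
4 pointer [7.18, 7.32] tip [7.47, 7.18, 5.64] clip [5.14, 7.66][ WARN:0@0.502] global loadsave.cpp:275 findDecoder imread_('pics/g5.png'): can't open/read file: check file path/integrity
```

```bash
python3 -c "
import cv2
i=cv2.imread('pics/g4.png')[128:192,165:275];cv2.imwrite('pics/fin.png',cv2.resize(i,None,fx=7,fy=7,interpolation=cv2.INTER_CUBIC))"
```

```text
(no output)
```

View pics/fin.png

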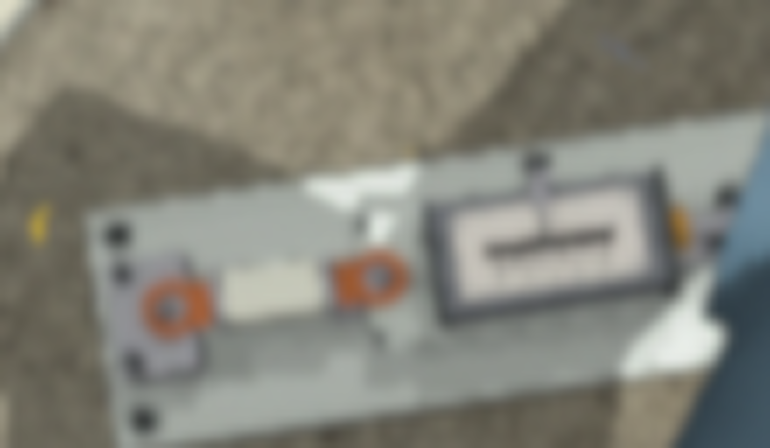

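The fuse is tight on both pins, with its eyes at (172,308) and (380,278). The pointer stands at the index tip, near (543,225). Handing in while the arm holds the handle.

```bash
python3 -c "
from cell import r
print(r.hand_in())"
```

```text
the job is handed in; nothing more can be done
None
```

I seated the long fuse on both pins, let go of it, and handed in with the handle held so the pointer is level with the set index (within about 0.3 mm in the top camera view, at about 8.5 N pull); the short fuse, tape and cutters weren't touched.

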